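Balance weights back in order on the jeweller's bench

ROBOT

A 6-joint arm with a two-finger parallel gripper is mounted at the origin on the work surface. World frame = base frame: x ahead of the robot, y to its left, z up, the work surface at z = 0. Lengths are in m, angles in rad, forces in N, time in s.
With the tool pointing down it reaches from about 0.35 to 0.775 m from the base axis. Payload 5.5 kg.
Tool frame: the origin (TCP) lies at the very end of the fingers, on their centre line; the grasp point (between the pads) lies env.pinch_z behind it (env.pinch_z is the distance from the TCP to the grasp point, in m); z points along the fingers, y is the line along which they close (so a half turn about z gives the same grasp; the last joint's range is limited). The gripper opens to 85 mm and grips with 20 to 120 N. Pads are 22 mm wide; open, the fingers measure 114 mm over their backs; the gripper's body (76 mm by 85 mm) begins 54 mm behind the grasp point. The pads swing forward as they close: fully open they stand 13 mm farther back than shut.
Start: joints at [0.961, 0.313, 0.046, 1.304, 0, 1.431], TCP at [0.26, 0.513, 0.231] pointing down, gripper open.
Joint ranges: [-2.76, 2.76], [-0.86, 1.69], [-1.03, 1.26], [-2.2, 2.34], [-1.47, 1.5], [-3.14, 3.14]. Speed limits (rad/s): [2.57, 2.57, 3.14, 3.14, 3.14, 3.14].

INTERFACE

Orientations are given as a unit quaternion [w, x, y, z].
In Python, from workcell import env, eyes gives the robot as it stands.
- The arm moves only by the shell command python3 -m jog 'ROWS' [FORCE]. ROWS is JSON, one flat list of numbers, 7 for each row, row after row: the shift along the world's x, y, z as a fraction of full scale, then the turn, a rotation vector about the world's x, y, z as a fraction of full scale, then the opening, from -1 (shut) to 1 (fully open), so that 0 is half open. A call has 1 to 12 rows; each row is the pose to reach, as a shift and turn from the pose commanded when the call began, turning the shorter way round; what a row does not reach only later rows make up. Full scale, the value 1, is 20 cm for a shift and pi rad for a turn. A row lasts 1/12 s, in which the tool goes at most 41.7 mm and 7.16 degrees, less where a joint would pass 70% of its speed; a pose out of reach is approached as far as the arm can. A call with a number of a shift or a turn outside -1 to 1 is refused whole. A call with a gripper value outside its range is refused whole. The fingers move at their own pace and stop on an object; FORCE is the grip in N (left out, the last holds). Time passes only in rows, so rows that repeat a pose let the fingers close. It gives the time, the measured TCP pose, the force, the opening and the grip force at its end, in the units of the state.
- env.get_state(): the state, without advancing time (a new reading comes with each control period).
- eyes.read_camera(name): name is "scene" or "side" or "wrist"; returns (picture, depth): 480x640x3 uint8, red, green, blue; 480x640 float32, m along the optical axis (not along the pixel's ray), 0 where there is no reading.
- eyes.calibration(name): a dict with "fx", "fy", "cx", "cy" (pixels), "R" (3x3) and "t" (3): a world point X has camera coordinates R X + t; the wrist camera has in their place "tool_from_camera" (4x4, takes a point from camera to tool coordinates, whose origin is the TCP and whose axes are the flange's). Camera axes: x right, y down, z forward; pixel columns grow to the right and rows downward; lengths in m; the calibration is good to about 2 mm. A picture is of the moment at which its call begins: read the wrist's pose just before it. calibration takes no time and is no camera call.
- env.hand_in(): hands the job in; it is judged then, once.
The state is a dict: "clock": time; "joint_pos": joint angles; "qvel": joint speeds; "tau": joint torques, N m; "tcp_pos": TCP position; "orientation": TCP orientation; "wrist_force": force on the tool from outside, world axes, zero at the start; "ft_torque": the same for the moment, N m; "finger_gap": finger opening in m; "grip_force": force on a finger pad.
Only numpy, scipy, OpenCV 4.12 (cv2) and the standard library are available. Lean on these libraries where they do the work, as an engineer would, in place of code of your own. Each camera call takes 0.05 s, during which the arm holds its last target. There are 200 camera calls.

TASK

Put the four brass balance weights back on the wooden strip in order of size, each standing upright on the middle of its own felt disc: the largest on the red disc, then getting smaller disc by disc along the row to the smallest at the other end. Leave the white dish and the pocket balance where they are.

Things in the scene. Friction and masses are not known exactly. Their poses are not given: they have to be found in the camera images.
- weight_500: The largest of four loose brass balance weights: an upright cylinder 46 mm in diameter and 36 mm high with a narrower round knob (about 30 mm across) on top, 60 mm high overall, about 500 g. Starts standing on the bench (z = 0). Origin at the centre of its underside, z up; round, so its yaw means nothing.
- weight_200: The second largest of four loose brass balance weights: an upright cylinder 34 mm in diameter and 26 mm high with a narrower round knob (about 22 mm across) on top, 45 mm high overall, about 200 g. Starts standing on the bench (z = 0). Origin at the centre of its underside, z up; round, so its yaw means nothing.
- weight_100: The third largest of four loose brass balance weights: an upright cylinder 27 mm in diameter and 21 mm high with a narrower round knob (about 18 mm across) on top, 35 mm high overall, about 100 g. Starts standing on the bench (z = 0). Origin at the centre of its underside, z up; round, so its yaw means nothing.
- weight_50: The smallest of four loose brass balance weights: an upright cylinder 20 mm in diameter and 18 mm high with a narrower round knob (about 13 mm across) on top, 28 mm high overall, about 50 g. Starts standing on the bench (z = 0). Origin at the centre of its underside, z up; round, so its yaw means nothing.
- mark_red: The red flat felt disc 60 mm across, less than 1 mm thick, fixed on a wooden strip 340 mm long, 90 mm wide and 18 mm high which is fixed to the bench. Origin at the disc's centre on the strip's top (18 mm above the bench), y along the strip, x across it. The four discs stand in one straight row 80 mm apart; the red one is at one end of the row, either end.
- mark_mid_a: Grey flat felt disc 60 mm across, less than 1 mm thick, fixed on a wooden strip 340 mm long, 90 mm wide and 18 mm high which is fixed to the bench. Origin at the disc's centre on the strip's top (18 mm above the bench), y along the strip, x across it. The four discs stand in one straight row 80 mm apart; this is one of the two middle ones, either of them.
- mark_mid_b: Grey flat felt disc 60 mm across, less than 1 mm thick, fixed on a wooden strip 340 mm long, 90 mm wide and 18 mm high which is fixed to the bench. Origin at the disc's centre on the strip's top (18 mm above the bench), y along the strip, x across it. The four discs stand in one straight row 80 mm apart; this is the other middle one.
- mark_end: Grey flat felt disc 60 mm across, less than 1 mm thick, fixed on a wooden strip 340 mm long, 90 mm wide and 18 mm high which is fixed to the bench. Origin at the disc's centre on the strip's top (18 mm above the bench), y along the strip, x across it. The four discs stand in one straight row 80 mm apart; this is the one at the end of the row opposite to the red one.
- dish: Bystander: a small loose white porcelain dish, 64 mm across and 22 mm high, standing among the weights. Origin at the centre of its underside.
- scale: Bystander: a loose white pocket balance, 130 x 80 mm and 22 mm high, with a steel pan, lying flat beside one end of the strip. Origin at the centre of its underside, its length along its x.
Mind the look-alikes: they are no part of the job. What is shaped like the weight_50 but grey or pink is not meant.

How it is judged:
At the end, for the whole second after the job is handed in: Largest weight on the red disc, second largest on the next, third on the next, smallest on the last: each within 12 mm of its disc's centre, its underside 12 to 24 mm above the bench, upright within 0.12 rad and at rest (under 0.02 m/s) (horizontal distance between weight_500 and mark_red below 0.012 m and horizontal distance between weight_50 and mark_end below 0.012 m and ((horizontal distance between mark_red and mark_mid_a below 0.12 m and horizontal distance between weight_200 and mark_mid_a below 0.012 m and horizontal distance between weight_100 and mark_mid_b below 0.012 m) or (horizontal distance between mark_red and mark_mid_b below 0.12 m and horizontal distance between weight_200 and mark_mid_b below 0.012 m and horizontal distance between weight_100 and mark_mid_a below 0.012 m)) and angle between each of weight_500, weight_200, weight_100, weight_50's own z axis and vertical below 0.12 rad and height (world z) of weight_500 between 0.012 and 0.024 m and linear speed of each of weight_500, weight_200, weight_100, weight_50 below 0.02 m/s and height (world z) of weight_200 between 0.012 and 0.024 m and height (world z) of weight_100 between 0.012 and 0.024 m and height (world z) of weight_50 between 0.012 and 0.024 m); the robot touches nothing.
It fails at once if the white dish is moved more than 20 mm (distance of dish from where it was at the start of the episode above 0.02 m).
It fails at once if the pocket balance is moved more than 20 mm (distance of scale from where it was at the start of the episode above 0.02 m).
It also fails if it takes over 99 s, if anything falls off the work surface, if the arm or the gripper's body presses on something with over 40 N, if the wrist force passes 120 N, or if a joint passes its speed limit or range.

## Working session

There is one attempt and no reset: what is moved stays moved. The work goes in short steps, Python scripts to look and compute and a shell command to move; the robot and the scene stay as the last step left them, time stands still between calls to the robot, and variables do not carry over. Pictures are saved under pics/ and viewed, at most 14 in all, crops included, and the job is handed in when it is done.

```bash
ls; mkdir -p pics
python3 - <<'E'
from workcell import env, eyes
import cv2, numpy as np
s=env.get_state(); print(s, env.pinch_z)
for n in ("scene","side"):
    p,d=eyes.read_camera(n); cv2.imwrite(f"pics/{n}0.png",p[:,:,::-1]); np.savez(f"/tmp/{n}.npz",p=p,d=d)
    print(n,eyes.calibration(n))
print(eyes.calibration("wrist"))
E
```

```text
pics
{'clock': 0.0, 'joint_pos': array([ 9.61403441e-01,  3.14026692e-01,  4.49721870e-02,  1.30359582e+00,
       -8.30874695e-07,  1.43117341e+00]), 'qvel': array([ 9.53154977e-04, -1.42023629e-03, -6.82820695e-05, -1.59232994e-04,
       -1.38217288e-03,  1.27318790e-03]), 'tau': array([-3.63417385e-04, -4.80623710e+01,  2.98537803e+01,  1.93256722e-02,
       -3.13574037e-04, -5.05881417e-06]), 'tcp_pos': array([0.26001593, 0.51227672, 0.23039114]), 'orientation': array([-3.38722889e-04,  2.32731028e-01,  9.72540698e-01, -8.62898022e-04]), 'wrist_force': array([1.91468563, 0.16993422, 0.26063083]), 'ft_torque': array([-0.03393844, -0.03669842, -0.02733541]), 'grip_force': 0.0, 'finger_gap': 0.08535289550437651} 0.0187
scene {'fx': 434.7119329404401, 'fy': 434.7119329404401, 'cx': 316.2778745097789, 'cy': 236.76633930918084, 'R': array([[ 0.73432625,  0.67875947, -0.00710849],
       [ 0.37016783, -0.40920579, -0.83398225],
       [-0.56898219,  0.60978373, -0.55174548]]), 't': array([-0.34424041, -0.19113499,  1.37788351])}
side {'fx': 502.5041515280674, 'fy': 502.5041515280674, 'cx': 310.8161421798605, 'cy': 244.37734404823726, 'R': array([[ 0.95744164, -0.28834816, -0.01268272],
       [-0.20003317, -0.6312379 , -0.74935002],
       [ 0.20806789,  0.71999587, -0.66205264]]), 't': array([-0.53252505,  0.12760664,  0.90585512])}
{'fx': 350.64887017309553, 'fy': 350.64887017309553, 'cx': 321.4556629879113, 'cy': 236.69760613182186, 'tool_from_camera': array([[ 4.48278328e-04, -9.58143569e-01, -2.86287794e-01,
         7.22207455e-02],
       [ 9.99999741e-01,  5.90855140e-04, -4.11634174e-04,
         7.79524324e-04],
       [ 5.63559251e-04, -2.86287535e-01,  9.58143585e-01,
        -1.41708269e-01],
       [ 0.00000000e+00,  0.00000000e+00,  0.00000000e+00,
         1.00000000e+00]])}
```

View pics/scene0.png

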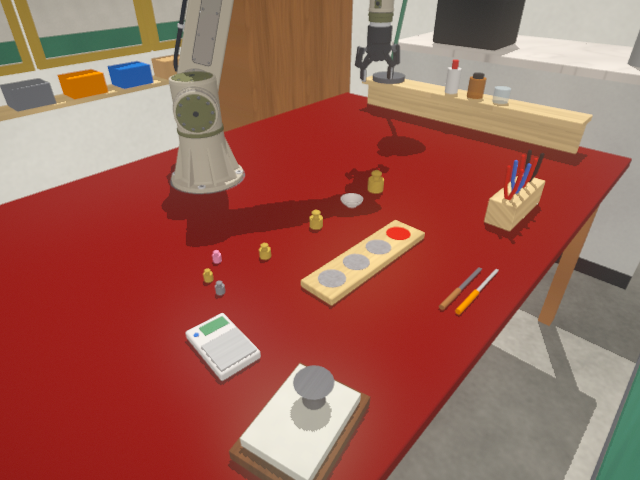

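View pics/side0.png

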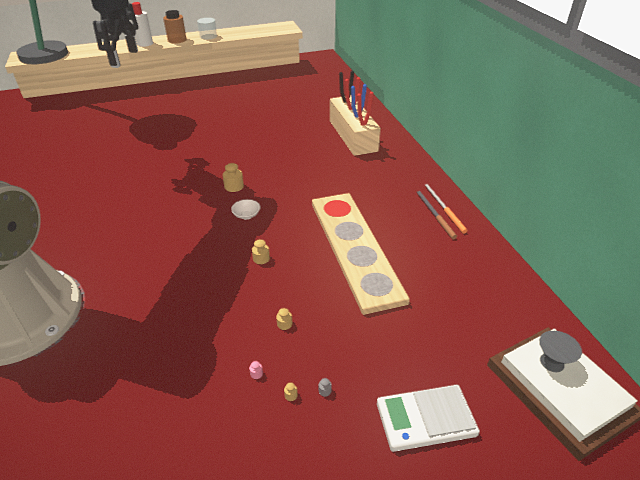

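The scene view shows weight_500 at (376,183), weight_200 at (316,221), weight_100 at (265,252) and weight_50 in brass at (208,276). The discs run from red (398,234) through (378,247) and (356,262) to the end at (332,278). The dish is at (352,201) and the balance at (222,345).

Candidates for weight_50 in scene/side pixels: brass (208,276)/(291,392), pink (217,257)/(256,370), grey (220,288)/(325,387). I choose the brass one.

```bash
cat > h.py <<'E'
import numpy as np, cv2
from workcell import env, eyes
from scipy.spatial.transform import Rotation as Ro
def ray(cal,uv):
    d=np.array([(uv[0]-cal["cx"])/cal["fx"],(uv[1]-cal["cy"])/cal["fy"],1.])
    R=cal["R"]; return -R.T@cal["t"], R.T@d
def plane(cal,uv,z):
    o,d=ray(cal,uv); return o+d*(z-o[2])/d[2]
def tri(rays):
    A=np.zeros((3,3));b=np.zeros(3)
    for o,d in rays:
        d=d/np.linalg.norm(d);P=np.eye(3)-np.outer(d,d);A+=P;b+=P@o
    X=np.linalg.solve(A,b)
    gap=max(np.linalg.norm(np.cross(X-o,d/np.linalg.norm(d))) for o,d in rays)
    return X,gap
def blob(p,uv,kind,r):
    hsv=cv2.cvtColor(p,cv2.COLOR_RGB2HSV).astype(int);h,s,v=hsv[...,0],hsv[...,1],hsv[...,2]
    m={"brass":(h>=12)&(h<=35)&(s>90)&(v>50),"red":((h<8)|(h>172))&(s>150)&(v>175),
       "grey":(s<60)&(v>90)&(v<215),"white":(s<60)&(v>100)}[kind].astype(np.uint8)
    u,w=map(int,uv); k=np.zeros_like(m);k[max(0,w-r):w+r,max(0,u-r):u+r]=1
    c,_=cv2.findContours(m*k,cv2.RETR_EXTERNAL,cv2.CHAIN_APPROX_NONE)
    c=max(c,key=cv2.contourArea); M=cv2.moments(c)
    return np.array([M["m10"],M["m01"]])/M["m00"],cv2.boundingRect(c),M["m00"]
def wristcal(s):
    q=s["orientation"];R=Ro.from_quat([q[1],q[2],q[3],q[0]]).as_matrix()
    c=dict(eyes.calibration("wrist"));T=np.eye(4);T[:3,:3]=R;T[:3,3]=s["tcp_pos"]
    W=np.linalg.inv(T@c["tool_from_camera"]);c["R"]=W[:3,:3];c["t"]=W[:3,3];return c
def proj(c,X):
    x=c["R"]@X+c["t"];return np.array([x[0]/x[2]*c["fx"]+c["cx"],x[1]/x[2]*c["fy"]+c["cy"]])
def shot(name,fn):
    s=env.get_state();p,d=eyes.read_camera(name);cv2.imwrite(fn,p[:,:,::-1])
    return wristcal(s),p,d
E
cat > m.py <<'E'
from h import *
L={"w500":("brass",(376,183),(233,178),16),"w200":("brass",(316,221),(261,252),16),"w100":("brass",(265,252),(285,319),14),
"w50":("brass",(208,276),(291,392),12),"red":("red",(398,234),(337,208),16),"m1":("grey",(378,247),(349,231),18),
"m2":("grey",(356,262),(362,256),18),"end":("grey",(332,278),(376,285),20),"dish":("white",(352,201),(246,209),20)}
I={n:np.load(f"/tmp/{n}.npz")["p"] for n in("scene","side")}
for k,(kind,a,b,r) in L.items():
    rs=[]
    for n,uv in (("scene",a),("side",b)):
        c,bb,A=blob(I[n],uv,kind,r);rs.append(ray(eyes.calibration(n),c));print(k,n,c.round(1),bb,A,end=" ")
    X,g=tri(rs);print("\n   ",X.round(4),"gap",g.round(4),"r",np.hypot(*X[:2]).round(3))
v=np.hstack([I[n] for n in I][:1])
S=I["scene"][165:305,170:430];cv2.imwrite("pics/crop.png",cv2.resize(S,None,fx=3,fy=3)[:,:,::-1])
E
python3 m.py
```

```text
w500 scene [375.5 182.2] (368, 170, 16, 24) 285.5 w500 side [232.5 177.9] (223, 163, 21, 29) 431.0 
    [0.4479 0.2794 0.0248] gap 0.0003 r 0.528
w200 scene [315.7 219.7] (309, 209, 14, 21) 207.0 w200 side [260.2 251.9] (252, 239, 18, 25) 317.5 
    [0.4553 0.0125 0.0188] gap 0.0004 r 0.455
w100 scene [264.5 251.3] (259, 242, 12, 18) 151.0 w100 side [283.9 318.9] (276, 308, 16, 22) 253.0 
    [ 0.4578 -0.1649  0.0145] gap 0.0001 r 0.487
w50 scene [207.7 275.3] (203, 268, 11, 15) 101.5 w50 side [290.3 391.7] (284, 383, 14, 18) 173.5 
    [ 0.4316 -0.3054  0.0122] gap 0.0001 r 0.529
red scene [397.9 233.1] (386, 227, 24, 13) 210.0 red side [336.9 208. ] (324, 200, 27, 17) 318.0 
    [0.6466 0.1012 0.0188] gap 0.0001 r 0.654
m1 scene [377.9 246.5] (366, 240, 25, 14) 258.0 m1 side [348.5 230.6] (335, 222, 28, 18) 371.0 
    [0.6446 0.0215 0.0188] gap 0.0003 r 0.645
m2 scene [355.8 261.5] (343, 254, 27, 16) 310.0 m2 side [361.6 255.6] (347, 246, 30, 20) 446.5 
    [ 0.6427 -0.0585  0.0188] gap 0.0001 r 0.645
end scene [331.5 278. ] (318, 270, 28, 18) 362.0 end side [376.4 284. ] (361, 273, 32, 23) 544.5 
    [ 0.6409 -0.1387  0.0187] gap 0.0001 r 0.656
dish scene [351.5 199.4] (341, 193, 22, 15) 211.5 dish side [245.3 208.7] (231, 200, 29, 20) 393.0 
    [0.4544 0.1601 0.0186] gap 0.0001 r 0.482
```

View pics/crop.png

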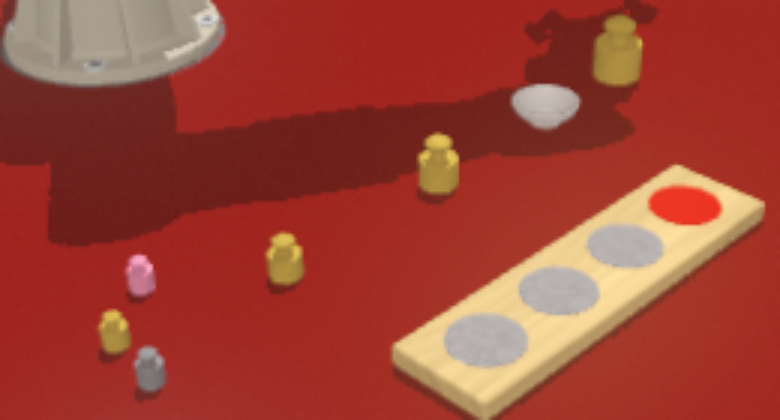

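The two views agree to 0.4 mm. Discs lie at z ≈ 19 mm and 80 mm apart, and the brass centroid heights match the sizes given. The crop confirms the four brass weights, with the pink and grey look-alikes at crop (140,275) and (150,370). I start with weight_500.

```bash
python3 -m jog '[0.94,-0.85,0,0,0,-0.35,0.5, 0.94,-0.85,0,0,0,-0.35,0.5, 0.94,-0.85,0,0,0,-0.35,0.5, 0.94,-0.85,0,0,0,-0.35,0.5, 0.94,-0.85,0,0,0,-0.35,0.5, 0.94,-0.85,0,0,0,-0.35,0.5, 0.94,-0.85,0,0,0,-0.35,0.5, 0.94,-0.85,0,0,0,-0.35,0.5, 0.94,-0.85,0,0,0,-0.35,0.5, 0.94,-0.85,0,0,0,-0.35,0.5, 0.94,-0.85,0,0,0,-0.35,0.5, 0.94,-0.85,0,0,0,-0.35,0.5]' 40
cat > w.py <<'E'
import sys
from h import *
# python3 w.py file kind x y z r : find blob near guess in wrist view, cast on plane z
fn,kind=sys.argv[1:3];x,y,z,r=map(float,sys.argv[3:7])
c,p,d=shot("wrist",fn);s=env.get_state()
g=proj(c,np.array([x,y,z]));b,bb,A=blob(p,g,kind,int(r))
X=plane(c,b,z);o,D=ray(c,b);dz=d[int(b[1]),int(b[0])]
print("guess px",g.round(1),"blob",b.round(1),bb,A,"at z",X.round(4),"depthpt",(o+D*dz).round(4),"tcp",s["tcp_pos"].round(4),"t",s["clock"])
q=s["orientation"];print("tool axes",Ro.from_quat([q[1],q[2],q[3],q[0]]).as_matrix().round(3).tolist())
E
python3 w.py pics/w1.png brass 0.4479 0.2794 0.025 90
```

```text
clock: 1.1
tcp_pos: [0.4481, 0.3428, 0.2311]
orientation: [-0.0, 0.706, 0.709, -0.0]
wrist_force: [0.9, -0.3, -0.1]
finger_gap: 0.0643
grip_force: 0.0
guess px [320.2 266. ] blob [319.8 264.1] (297, 238, 46, 53) 1815.0 at z [0.4474 0.2816 0.025 ] depthpt [0.4475 0.294  0.0569] tcp [0.448  0.3429 0.2312] t 1.15
tool axes [[-0.004, 1.0, -0.0], [1.0, 0.004, -0.0], [-0.0, -0.0, -1.0]]
```

View pics/w1.png

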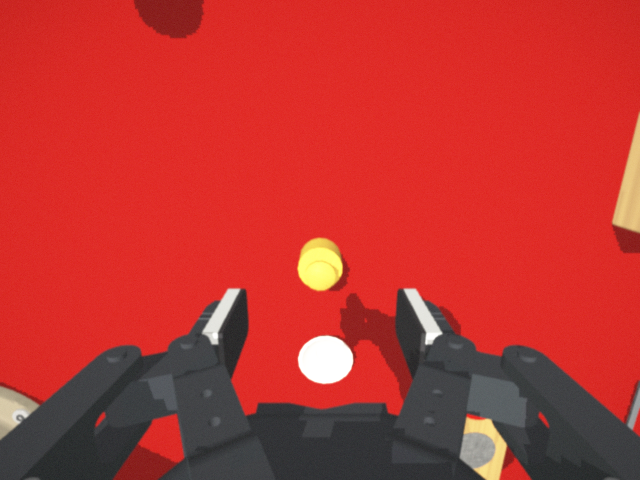

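The wrist view shows weight_500 at (320,264), its position within 2 mm of the fixed-camera estimate, and the dish at (325,360) clear of the fingers.

```bash
python3 -m jog '[0,-0.315,0,0,0,0,0.5, 0,-0.315,0,0,0,0,0.5, 0,-0.315,-0.8,0,0,0,0.5, 0,-0.315,-0.8,0,0,0,0.5, 0,-0.315,-0.8,0,0,0,0.5, 0,-0.315,-0.8,0,0,0,0.5, 0,-0.315,-0.8,0,0,0,0.5, 0,-0.315,-0.8,0,0,0,0.5]'
python3 -m jog '[0,0,-0.2,0,0,0,0.5, 0,0,-0.32,0,0,0,0.5, 0,0,-0.32,0,0,0,0.5, 0,0,-0.32,0,0,0,0.5, 0,0,-0.32,0,0,0,-1, 0,0,-0.32,0,0,0,-1, 0,0,-0.32,0,0,0,-1, 0,0,-0.32,0,0,0,-1, 0,0,-0.32,0,0,0,-1, 0,0,-0.32,0,0,0,-1]' 40
```

```text
clock: 1.82
tcp_pos: [0.4465, 0.2792, 0.0702]
orientation: [-0.001, 0.706, 0.708, -0.002]
wrist_force: [-0.2, 1.3, 0.2]
finger_gap: 0.0639
grip_force: 0.0
clock: 2.65
tcp_pos: [0.4495, 0.2808, 0.0104]
orientation: [0.0, 0.706, 0.708, 0.002]
wrist_force: [-4.1, 0.3, 6.7]
finger_gap: 0.045
grip_force: 40.3
```

```bash
python3 -m jog '[0,0,0.2,0,0,0,-1, 0,0,0.4,0,0,0,-1, 0.2,-0.18,0.4,0,0,0,-1, 0.4,-0.36,0.4,0,0,0,-1, 0.55,-0.49,0.4,0,0,0,-1, 0.7,-0.63,0.4,0,0,0,-1, 0.85,-0.76,0.4,0,0,0,-1, 0.95,-0.85,0.4,0,0,0,-1, 0.99,-0.89,0.4,0,0,0,-1, 0.99,-0.89,0.4,0,0,0,-1, 0.99,-0.89,0.4,0,0,0,-1]'
python3 w.py pics/w2.png red 0.6466 0.1012 0.0188 90
```

```text
clock: 3.57
tcp_pos: [0.6472, 0.1005, 0.0881]
orientation: [0.0, 0.707, 0.707, 0.0]
wrist_force: [-0.9, 1.0, -5.4]
finger_gap: 0.0443
grip_force: 44.8
guess px [319.  250.9] blob [317.2 232.7] (272, 204, 93, 66) 3700.5 at z [0.6455 0.1132 0.0188] depthpt [0.6455 0.113  0.0181] tcp [0.6461 0.1015 0.0879] t 3.6167
tool axes [[-0.001, 1.0, -0.0], [1.0, 0.001, 0.0], [0.0, -0.0, -1.0]]
```

View pics/w2.png

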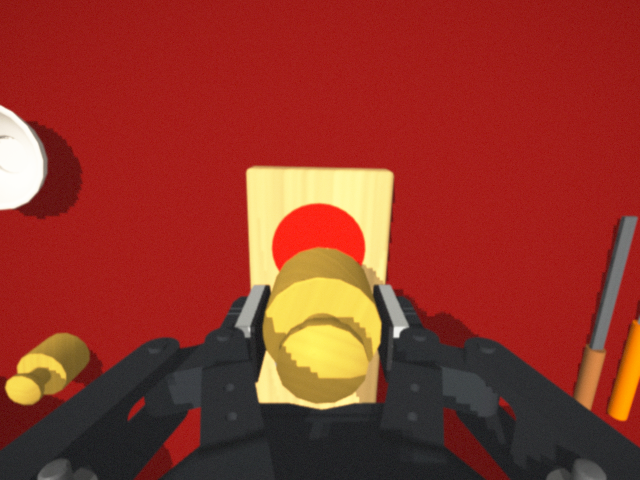

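The wrist view shows weight_500 held upright over the strip, with the red disc centred at column 318, under the tool. Lowering and releasing.

```bash
python3 -m jog '[0,0,-0.15,0,0,0,-1, 0,0,-0.25,0,0,0,-1, 0,0,-0.29,0,0,0,-1, 0,0,-0.295,0,0,0,-1, 0,0,-0.295,0,0,0,-1, 0,0,-0.295,0,0,0,-1]'
python3 -m jog '[0,0,0,0,0,0,0.5, 0,0,0,0,0,0,0.5, 0,0,0,0,0,0,0.5, 0,0,0,0,0,0,0.5, 0,0,0.2,0,0,0,0.5, 0,0,0.4,0,0,0,0.5, 0,0,0.6,0,0,0,0.5, 0,0,0.6,0,0,0,0.5, 0,0,0.6,0,0,0,0.5]'
```

```text
clock: 4.12
tcp_pos: [0.6462, 0.1026, 0.0292]
orientation: [0.0, 0.706, 0.708, 0.0]
wrist_force: [0.7, -1.0, -4.6]
finger_gap: 0.0445
grip_force: 45.5
clock: 4.87
tcp_pos: [0.649, 0.1018, 0.1525]
orientation: [0.003, 0.707, 0.708, 0.003]
wrist_force: [-0.6, 0.2, -0.3]
finger_gap: 0.0644
grip_force: 0.0
```

```bash
python3 -m jog '[-0.2,-0.1,0,0,0,0,0.2, -0.4,-0.2,0,0,0,0,0.2, -0.6,-0.28,0,0,0,0,0.2, -0.8,-0.38,0,0,0,0,0.2, -0.95,-0.45,0,0,0,0,0.2, -0.955,-0.45,0,0,0,0,0.2, -0.955,-0.45,-0.15,0,0,0,0.2, -0.955,-0.45,-0.3,0,0,0,0.2, -0.955,-0.45,-0.35,0,0,0,0.2, -0.955,-0.45,-0.35,0,0,0,0.2]'
python3 w.py pics/w3.png brass 0.4553 0.0125 0.02 90
cat > f.py <<'E'
from h import *
for n in("scene","side"):
    p,d=eyes.read_camera(n);np.savez(f"/tmp/{n}.npz",p=p,d=d);cv2.imwrite(f"/tmp/{n}.png",p[:,:,::-1])
I={n:np.load(f"/tmp/{n}.npz")["p"] for n in("scene","side")};C={n:eyes.calibration(n) for n in I}
import sys
# args: x y z r  -> triangulate brass-coloured knob near; brass mask is limited to the part above strip colour by depth
x,y,h,r=map(float,sys.argv[1:5]);rs=[]
for n in I:
    d=np.load(f"/tmp/{n}.npz")["d"];c=C[n];v,u=np.mgrid[:480,:640]
    P=np.stack([(u-c["cx"])/c["fx"]*d,(v-c["cy"])/c["fy"]*d,d],-1)-c["t"];P=P@c["R"]
    m=(np.hypot(P[...,0]-x,P[...,1]-y)<r)&(P[...,2]>.022)&(P[...,2]<.09)&(d>0)
    q=np.argwhere(m)[:,::-1];rs.append(ray(c,q.mean(0)));print(n,len(q),"z max",P[m][:,2].max().round(4))
X,g=tri(rs);print("centre",X.round(4),"gap",g.round(4))
E
python3 f.py 0.6466 0.1012 0.04 0.035
```

```text
clock: 5.7
tcp_pos: [0.4517, 0.0121, 0.0747]
orientation: [-0.003, 0.707, 0.707, -0.002]
wrist_force: [0.3, -1.2, -0.3]
finger_gap: 0.0514
grip_force: 0.0
guess px [326.7 259.4] blob [326.3 256.1] (297, 223, 60, 68) 2985.5 at z [0.4551 0.0146 0.02  ] depthpt [0.4549 0.0224 0.0417] tcp [0.4531 0.012  0.0763] t 5.75
tool axes [[-0.001, 1.0, -0.005], [1.0, 0.001, 0.001], [0.001, -0.005, -1.0]]
scene 447 z max 0.0816
side 527 z max 0.0803
centre [0.6474 0.1033 0.0427] gap 0.0003
```

View pics/w3.png

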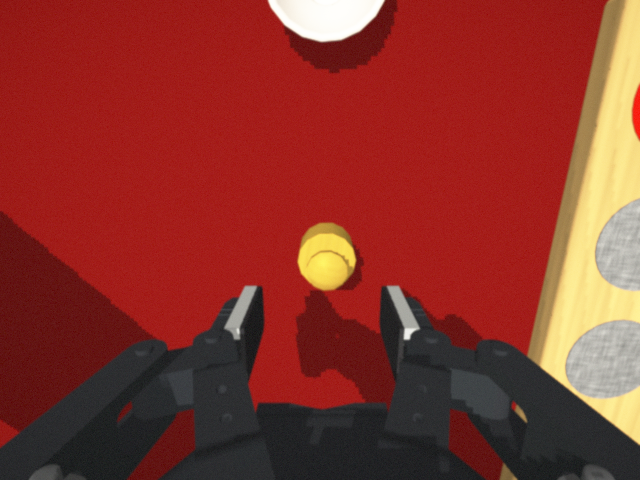

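weight_500 stands at (0.647, 0.103), about 2 mm from the red disc's centre. The wrist view shows weight_200 at (326,256), between the open fingers.

```bash
python3 -m jog '[0.01,0.005,-0.2,0,0,0,0.2, 0.01,0.005,-0.36,0,0,0,0.2, 0.01,0.005,-0.36,0,0,0,0.2, 0.01,0.005,-0.36,0,0,0,-1, 0.01,0.005,-0.36,0,0,0,-1, 0.01,0.005,-0.36,0,0,0,-1, 0.01,0.005,-0.36,0,0,0,-1, 0.01,0.005,-0.36,0,0,0,-1, 0.01,0.005,-0.36,0,0,0,-1, 0.01,0.005,-0.36,0,0,0,-1]' 40
python3 -m jog '[0,0,0.2,0,0,0,-1, 0,0,0.4,0,0,0,-1, 0.2,0.045,0.4,0,0,0,-1, 0.4,0.045,0.4,0,0,0,-1, 0.55,0.045,0.4,0,0,0,-1, 0.7,0.045,0.4,0,0,0,-1, 0.85,0.045,0.4,0,0,0,-1, 0.92,0.045,0.4,0,0,0,-1, 0.945,0.045,0.4,0,0,0,-1, 0.945,0.045,0.4,0,0,0,-1, 0.945,0.045,0.4,0,0,0,-1]'
```

```text
clock: 6.68
tcp_pos: [0.4584, 0.0126, 0.0074]
orientation: [0.001, 0.707, 0.708, 0.001]
wrist_force: [-1.7, 0.2, 5.8]
finger_gap: 0.0327
grip_force: 40.6
clock: 7.6
tcp_pos: [0.645, 0.0218, 0.0856]
orientation: [-0.001, 0.707, 0.708, -0.001]
wrist_force: [-0.8, 0.6, -2.4]
finger_gap: 0.0324
grip_force: 41.0
```

```bash
python3 -m jog '[0,0,-0.15,0,0,0,-1, 0,0,-0.25,0,0,0,-1, 0,0,-0.29,0,0,0,-1, 0,0,-0.295,0,0,0,-1, 0,0,-0.295,0,0,0,-1, 0,0,-0.295,0,0,0,-1]'
python3 -m jog '[0,0,0,0,0,0,0.2, 0,0,0,0,0,0,0.2, 0,0,0,0,0,0,0.2, 0,0,0,0,0,0,0.2, 0,0,0.2,0,0,0,0.1, 0,0,0.4,0,0,0,0.1, 0,0,0.6,0,0,0,0.1, 0,0,0.6,0,0,0,0.1, 0,0,0.6,0,0,0,0.1]'
```

```text
clock: 8.1
tcp_pos: [0.6465, 0.0217, 0.0283]
orientation: [0.0, 0.707, 0.708, 0.0]
wrist_force: [1.4, 0.1, -2.5]
finger_gap: 0.0326
grip_force: 41.9
clock: 8.85
tcp_pos: [0.6489, 0.0216, 0.1513]
orientation: [0.003, 0.707, 0.708, 0.002]
wrist_force: [0.3, 0.0, -0.6]
finger_gap: 0.047
grip_force: 0.0
```

```bash
python3 -m jog '[-0.15,-0.15,0,0,0,0,0, -0.3,-0.3,0,0,0,0,0, -0.45,-0.45,0,0,0,0,0, -0.6,-0.6,0,0,0,0,0, -0.75,-0.75,0,0,0,0,0, -0.9,-0.9,0,0,0,0,0, -0.94,-0.93,0,0,0,0,0, -0.94,-0.93,-0.2,0,0,0,0, -0.94,-0.93,-0.35,0,0,0,0, -0.94,-0.93,-0.35,0,0,0,0, -0.94,-0.93,-0.35,0,0,0,0]'
python3 w.py pics/w4.png brass 0.4578 -0.1649 0.0145 80
python3 f.py 0.6446 0.0215 0.04 0.03
```

```text
clock: 9.77
tcp_pos: [0.4559, -0.1631, 0.0754]
orientation: [-0.003, 0.707, 0.708, -0.001]
wrist_force: [-0.4, 0.2, 0.5]
finger_gap: 0.0429
grip_force: 0.0
guess px [323.5 259.5] blob [323.4 257.1] (301, 231, 46, 53) 1784.5 at z [ 0.4577 -0.1633  0.0145] depthpt [ 0.4577 -0.1572  0.0316] tcp [ 0.4577 -0.1638  0.077 ] t 9.8167
tool axes [[-0.002, 1.0, -0.002], [1.0, 0.002, 0.001], [0.001, -0.002, -1.0]]
scene 272 z max 0.0668
side 310 z max 0.0655
centre [0.6475 0.0221 0.0368] gap 0.0001
```

weight_200 is about 3 mm off its disc's centre, which is within tolerance. The wrist places weight_100 between the fingers.

```bash
python3 -m jog '[0,-0.003,-0.2,0,0,0,0, 0,-0.003,-0.36,0,0,0,0, 0,-0.003,-0.365,0,0,0,0, 0,-0.003,-0.365,0,0,0,-1, 0,-0.003,-0.365,0,0,0,-1, 0,-0.003,-0.365,0,0,0,-1, 0,-0.003,-0.365,0,0,0,-1, 0,-0.003,-0.365,0,0,0,-1, 0,-0.003,-0.365,0,0,0,-1, 0,-0.003,-0.365,0,0,0,-1]' 40
python3 -m jog '[0,0,0.2,0,0,0,-1, 0,0,0.4,0,0,0,-1, 0.2,0.12,0.4,0,0,0,-1, 0.4,0.24,0.4,0,0,0,-1, 0.55,0.33,0.4,0,0,0,-1, 0.7,0.42,0.4,0,0,0,-1, 0.85,0.5,0.4,0,0,0,-1, 0.9,0.53,0.4,0,0,0,-1, 0.92,0.53,0.4,0,0,0,-1, 0.92,0.53,0.4,0,0,0,-1, 0.92,0.53,0.4,0,0,0,-1]'
```

```text
clock: 10.75
tcp_pos: [0.4592, -0.1653, 0.0054]
orientation: [0.001, 0.707, 0.708, 0.0]
wrist_force: [-1.1, 0.9, 6.0]
finger_gap: 0.0253
grip_force: 40.0
clock: 11.67
tcp_pos: [0.6412, -0.0592, 0.0838]
orientation: [-0.001, 0.707, 0.707, -0.001]
wrist_force: [0.3, -0.2, -1.2]
finger_gap: 0.0255
grip_force: 39.9
```

```bash
python3 -m jog '[0,0,-0.15,0,0,0,-1, 0,0.003,-0.25,0,0,0,-1, 0,0.003,-0.29,0,0,0,-1, 0,0.003,-0.295,0,0,0,-1, 0,0.003,-0.295,0,0,0,-1, 0,0.003,-0.295,0,0,0,-1]'
python3 -m jog '[0,0,0,0,0,0,0, 0,0,0,0,0,0,0, 0,0,0,0,0,0,0, 0,0,0,0,0,0,0, 0,0,0.2,0,0,0,-0.1, 0,0,0.4,0,0,0,-0.1, 0,0,0.6,0,0,0,-0.1, 0,0,0.6,0,0,0,-0.1, 0,0,0.6,0,0,0,-0.1]'
python3 - <<'E'
from h import *
# look-alikes: initial pixels, cast on z=0.012 in both views
for k,a,b in(("pink",(217,257),(256,370)),("grey",(220,288),(325,387)),("w50",(207.7,275.3),(290.3,391.7))):
    print(k,tri([ray(eyes.calibration("scene"),a),ray(eyes.calibration("side"),b)]))
E
```

```text
clock: 12.17
tcp_pos: [0.6425, -0.059, 0.0264]
orientation: [0.001, 0.707, 0.707, 0.0]
wrist_force: [0.6, 1.3, -1.7]
finger_gap: 0.0254
grip_force: 40.9
clock: 12.92
tcp_pos: [0.6448, -0.0587, 0.1492]
orientation: [0.003, 0.707, 0.708, 0.002]
wrist_force: [-0.2, 0.4, -0.4]
finger_gap: 0.038
grip_force: 0.0
pink (array([ 0.38978687, -0.25031412,  0.01069986]), np.float64(0.00027899359670205566))
grey (array([ 0.48491406, -0.31278709,  0.01145003]), np.float64(0.00019677264756278227))
w50 (array([ 0.43160016, -0.3054368 ,  0.01226194]), np.float64(0.0001610687612017471))
```

```bash
python3 -m jog '[-0.2,-0.2,0,0,0,0.333,-0.2, -0.4,-0.4,0,0,0,0.333,-0.2, -0.6,-0.6,0,0,0,0.333,-0.2, -0.8,-0.8,0,0,0,0.333,-0.2, -0.95,-0.95,0,0,0,0.333,-0.2, -0.95,-0.95,0,0,0,0.333,-0.2, -0.95,-0.95,0,0,0,0.333,-0.2, -0.95,-0.95,0,0,0,0.333,-0.2, -0.95,-0.95,0,0,0,0.333,-0.2, -0.95,-0.95,0,0,0,0.333,-0.2, -0.95,-0.95,0,0,0,0.333,-0.2, -0.95,-0.95,0,0,0,0.333,-0.2]'
python3 w.py pics/w5.png brass 0.4316 -0.3054 0.0122 60
python3 f.py 0.6427 -0.0585 0.04 0.03
```

```text
clock: 13.92
tcp_pos: [0.4521, -0.2478, 0.1445]
orientation: [-0.001, 0.259, 0.966, 0.0]
wrist_force: [1.0, 0.1, -1.0]
finger_gap: 0.0339
grip_force: 0.0
guess px [246.9 238.6] blob [248.5 236.9] (235, 223, 28, 29) 584.0 at z [ 0.431  -0.3034  0.0122] depthpt [ 0.4288 -0.2984  0.0271] tcp [ 0.4523 -0.2477  0.1447] t 13.9667
tool axes [[-0.866, 0.5, -0.001], [0.5, 0.866, 0.001], [0.001, 0.0, -1.0]]
scene 186 z max 0.056
side 209 z max 0.0557
centre [ 0.644  -0.058   0.0325] gap 0.0003
```

View pics/w5.png

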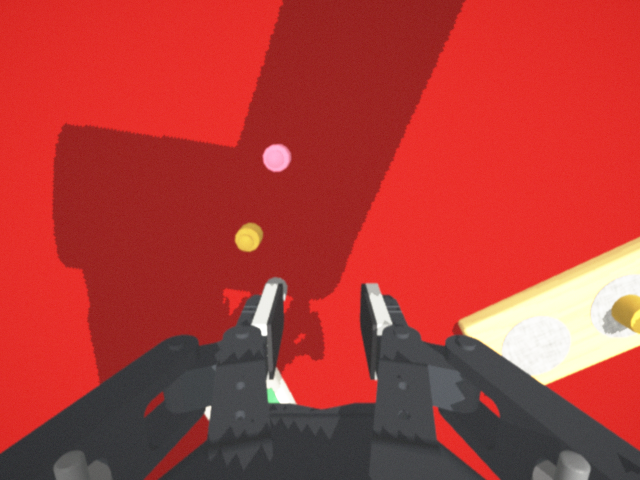

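The wrist view shows weight_50 in brass at (248,237), the pink look-alike at (277,158), and the grey one behind the left finger at (277,286). With the fingers turned 60° they close clear of both look-alikes.

```bash
python3 -m jog '[-0.05,-0.15,0,0,0,0,-0.2, -0.105,-0.284,0,0,0,0,-0.2, -0.105,-0.284,-0.1,0,0,0,-0.2, -0.105,-0.284,-0.3,0,0,0,-0.2, -0.105,-0.284,-0.45,0,0,0,-0.2, -0.105,-0.284,-0.6,0,0,0,-0.2, -0.105,-0.284,-0.7,0,0,0,-0.2, -0.105,-0.284,-0.7,0,0,0,-0.2, -0.105,-0.284,-0.7,0,0,0,-0.2]'
python3 -m jog '[0,0,0,0,0,0,-1, 0,0,0,0,0,0,-1, 0,0,0,0,0,0,-1, 0,0,0,0,0,0,-1, 0,0,0,0,0,0,-1, 0,0,0,0,0,0,-1]' 40
```

```text
clock: 14.82
tcp_pos: [0.4307, -0.3041, 0.0045]
orientation: [-0.001, 0.259, 0.966, 0.001]
wrist_force: [0.4, 0.4, -0.0]
finger_gap: 0.034
grip_force: 0.0
clock: 15.32
tcp_pos: [0.4324, -0.306, 0.0069]
orientation: [0.001, 0.259, 0.966, -0.001]
wrist_force: [0.3, 0.7, 6.5]
finger_gap: 0.0181
grip_force: 39.5
```

```bash
python3 -m jog '[0,0,0.2,0,0,0,-1, 0,0,0.4,0,0,0,-1, 0.2,0.16,0.4,0,0,0,-1, 0.4,0.32,0.4,0,0,0,-1, 0.55,0.44,0.4,0,0,0,-1, 0.7,0.56,0.4,0,0,0,-1, 0.85,0.68,0.4,0,0,0,-1, 0.9,0.7,0.4,0,0,0,-1, 0.9,0.7,0.4,0,0,0,-1, 0.9,0.7,0.4,0,0,0,-1]'
python3 -m jog '[0.1,0.1,0,0,0,0,-1, 0.15,0.13,0,0,0,0,-1, 0.15,0.13,0,0,0,0,-1, 0.15,0.13,0,0,0,0,-1, 0.15,0.13,0,0,0,0,-1, 0.15,0.13,0,0,0,0,-1]'
```

```text
clock: 16.15
tcp_pos: [0.6119, -0.164, 0.0851]
orientation: [-0.0, 0.257, 0.966, -0.0]
wrist_force: [-0.6, -0.2, -0.1]
finger_gap: 0.0182
grip_force: 39.3
clock: 16.65
tcp_pos: [0.6402, -0.1401, 0.0854]
orientation: [-0.0, 0.259, 0.966, -0.0]
wrist_force: [-0.3, -0.1, 0.4]
finger_gap: 0.0176
grip_force: 39.4
```

```bash
python3 -m jog '[0.003,0.006,-0.15,0,0,0,-1, 0.003,0.006,-0.25,0,0,0,-1, 0.003,0.006,-0.29,0,0,0,-1, 0.003,0.006,-0.295,0,0,0,-1, 0.003,0.006,-0.295,0,0,0,-1, 0.003,0.006,-0.295,0,0,0,-1]'
python3 -m jog '[0,0,0,0,0,0,-0.2, 0,0,0,0,0,0,-0.2, 0,0,0,0,0,0,-0.2, 0,0,0,0,0,0,-0.2, 0,0,0.2,0,0,0,-0.2, 0,0,0.4,0,0,0,-0.2, 0,0,0.6,0,0,0,-0.2, -0.3,0,0.7,0,0,0,-0.2, -0.5,0,0.7,0,0,0,-0.2, -0.5,0,0.7,0,0,0,-0.2, -0.5,0,0.7,0,0,0,-0.2]'
for a in "0.6466 0.1012" "0.6446 0.0215" "0.6427 -0.0585" "0.6409 -0.1387"; do python3 f.py $a 0.04 0.03; done
python3 - <<'E'
import cv2
a=cv2.imread("/tmp/side.png");cv2.imwrite("pics/end.png",cv2.resize(a[140:440,200:500],(600,600)))
E
```

```text
clock: 17.15
tcp_pos: [0.6419, -0.1384, 0.0269]
orientation: [0.0, 0.259, 0.966, -0.0]
wrist_force: [-0.3, 0.0, -0.3]
finger_gap: 0.0177
grip_force: 40.9
clock: 18.07
tcp_pos: [0.5382, -0.1373, 0.1677]
orientation: [-0.001, 0.259, 0.966, -0.0]
wrist_force: [-0.3, -0.3, 0.2]
finger_gap: 0.0342
grip_force: 0.0
scene 446 z max 0.0806
side 252 z max 0.0795
centre [0.6534 0.0914 0.0484] gap 0.0024
scene 269 z max 0.0663
side 309 z max 0.0647
centre [0.6478 0.0226 0.0366] gap 0.0002
scene 186 z max 0.0566
side 209 z max 0.0541
centre [ 0.644  -0.0578  0.0325] gap 0.0003
scene 133 z max 0.0498
side 134 z max 0.0478
centre [ 0.6406 -0.1381  0.0291] gap 0.0009
```

View pics/end.png

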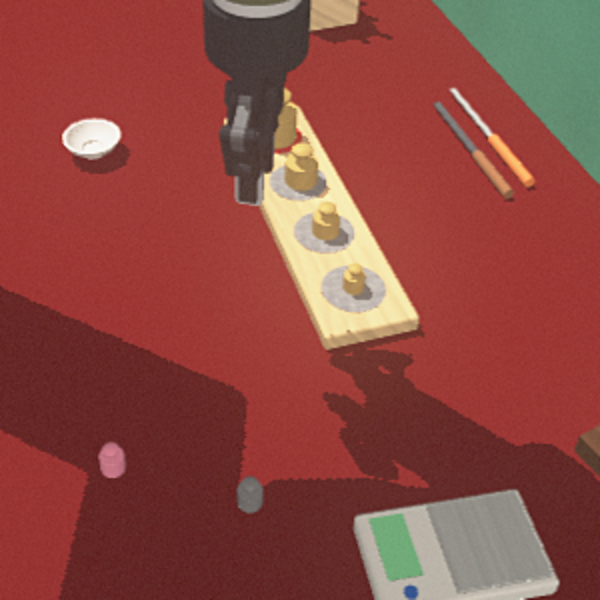

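All four weights stand upright on their discs. In the crop the gripper partly hides weight_500 at (285,120), but its scene-camera outline is unchanged since it measured about 2 mm off centre. The dish (92,138) and the balance (455,545) look undisturbed.

```bash
python3 -c "
from workcell import env
print(env.hand_in())"
```

```text
the job is handed in; nothing more can be done
None
```

I handed the job in at about 18 s of robot time: all four weights stand upright on their discs in order of size, each measured within about 4 mm of its disc's centre, and I never touched the dish or the balance; the hand-in returned no verdict.

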